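Shut the balance's draft shield and tare it touch-free

ROBOT

A 6-joint arm with a two-finger parallel gripper is mounted at the origin on the work surface. World frame = base frame: x ahead of the robot, y to its left, z up, the work surface at z = 0. Lengths are in m, angles in rad, forces in N, time in s.
With the tool pointing down it reaches from about 0.425 to 0.95 m from the base axis. Payload 3.5 kg.
Tool frame: the origin (TCP) lies midway between the tips of the shut fingers; the grasp point (between the pads) lies 19 mm behind it (ctrl.pinch_z is the distance from the TCP to the grasp point, in m); z points along the fingers, y is the line along which they close (so a half turn about z gives the same grasp; the last joint's range is limited). The gripper opens to 85 mm and grips with 20 to 120 N. Pads are 22 mm wide; open, the fingers measure 114 mm over their backs; the gripper's body (76 mm by 85 mm) begins 54 mm behind the grasp point. The pads swing forward as they close: fully open they stand 13 mm farther back than shut.
Start: joints at [-1.451, 0.286, 1.577, -0, 1.279, -0.15], TCP at [0.18, -0.651, 0.231] pointing down, gripper open.
Joint ranges: [-2.77, 2.77], [-0.9, 2.22], [0.21, 2.48], [-1.53, 4.67], [0.24, 2.81], [-2.84, 2.84]. Speed limits (rad/s): [2.79, 2.79, 3.14, 3.14, 3.14, 3.14].

INTERFACE

Orientations are given as a unit quaternion [x, y, z, w].
In Python, from plant import get_state, viewer, sign_off, ctrl gives the robot as it stands. The module is installed in compiled form; this text tells all that it offers.
- The arm moves only by the shell command python3 -m handwheel 'ROWS' [FORCE]. ROWS is JSON, a list that holds one entry, the list of rows, each a list of 5 numbers: the finger opening in m, from 0 to 0.0854, then the shift along the tool's x, y, z in m, then the turn about the tool's z in degrees. In form: [[[claw, x, y, z, spin], ...]]. A call has 1 to 12 rows; each row shifts and turns the commanded pose from where the row before left it, along the tool's axes as they then stand; what a row does not reach is not made up. A row lasts 1/12 s, in which the tool goes at most 41.7 mm and 7.16 degrees, less where a joint would pass 70% of its speed; a pose out of reach is approached as far as the arm can. A call is refused whole if a number of a shift passes 0.0417 or a number of a turn 7.16, either way. A call with a gripper value outside its range is refused whole. The fingers move at their own pace and stop on an object; FORCE is the grip in N (left out, the last holds). Time passes only in rows, so rows that do not move let the fingers close. It gives the time, the measured TCP pose, the force, the opening and the grip force at its end, in the units of the state.
- get_state(): the state, without advancing time (a new reading comes with each control period).
- viewer.read_camera(name): name is "side" or "top"; returns the picture (400x640x3 uint8, blue, green, red); there is no depth.
- viewer.camera_params(name): a dict with "fov_y" (degrees; the focal length in pixels is half the picture's height over the tangent of half this angle, whatever the lens; pixels are square), "cx", "cy" (the principal point, pixels), "xyz" and "attitude" of the camera in the world. Camera axes: x right, y up, looking along -z (the intrinsics and any distortion apply to the point x, -y, -z); pixel columns grow to the right and rows downward; lengths in m; the calibration is good to about 2 mm. A picture is of the moment at which its call begins. camera_params takes no time and is no camera call.
- sign_off(): hands the job in; it is judged then, once.
Trained networks look in the newest picture that a camera, given by its name, has taken for a name from the list of things; names that differ only in an ending like _2 or _b are one class to them, and where a whole thing is asked for, a point or a joint stands for the part that bears it (a point fixed in the world has none). Each returns a list of dicts, best first, with "confidence" (0 to 1); they miss things now and then, are a little off and sometimes report something else, mostly with a low value. They report only what shows in the picture. A call takes as long as a camera call.
- viewer.look_for(camera, name): "extent" ([left, top, width, height] as shares, 0 to 1, of the picture: columns of its width, rows of its height, round what is visible of it).
- viewer.outline_of(camera, name): "mask" (400x640 bool, what is visible of it) and "extent" ([left, top, width, height] as shares, 0 to 1, of the picture: columns of its width, rows of its height, round what is visible of it).
- viewer.pinpoint(camera, name): "xy" ([column, row] as shares, 0 to 1, of the picture: columns of its width, rows of its height: a listed point, or the origin of a listed thing).
The state is a dict: "time": time; "qpos": joint angles; "dq": joint speeds; "joint_efforts": joint torques, N m; "eef_pos": TCP position; "tcp_rot": TCP orientation; "contact_force": force on the tool from outside, world axes, zero at the start; "wrist_torque": the same for the moment, N m; "opening": opening from 0.0 (shut) to 1.0 (fully open); "finger_force": force on a finger pad.
Only numpy, scipy, OpenCV 4.12 (cv2) and the standard library are available. Lean on these libraries where they do the work, as an engineer would, in place of code of your own. Each camera call takes 0.05 s, during which the arm holds its last target. There are 200 camera calls.

TASK

Get the balance ready for weighing: with your fingertips push the draft shield's sliding glass top door fully shut, and then tare the balance touch-free by holding the fingertips two to three centimetres above the lens of the green-ringed sensor for a good two seconds, without touching it. Keep your hand away from the blue-ringed sensor, which would print a false record, then take your hand well clear and leave everything else, including the dish on the pan, as it stands.

Things in the scene. Friction and masses are not known exactly. Their poses are not given: they have to be found in the camera images.
- balance: Cream bench balance, fixed, 196 mm wide (y), 320 mm deep; origin under its centre, x to its back (away from the operator). x -160 to -45 mm: sloping terminal, up to 90 mm high. x -35 to 150, y -98 to 98 mm: glass draft shield, 215 mm high, edge rails to 223. Inside, a round steel pan (112 mm, centred at x = 58, top 86 mm high).
- top_door (a joint): Clear glass top door of the draft shield, sliding level along the balance's x: 0 m = fully shut against its stop, growing to the back; most open 0.14 m; partly open at the start. Light friction (1 to 2 N); stays where it is left. Pane 4 mm thick, 185 mm long, 186 wide, upper face 220 mm above the table, flat and bare behind the orange pull.
- door_pull (a point): Middle of the rear face of the orange finger pull on the top door, 231 mm above the table; moves with the door, axes as the balance's; door shut: x = -5 mm, y = 0 in the balance's frame. The pull is 100 mm wide (y), its top 242 mm above the table. The rear face is upright, 22 mm over the pane, facing the balance's +x; the front slopes. Push the rear face along the balance's -x to shut.
- tare_sensor: Tare sensor: grey plastic puck with a green ring round its dark lens and a green band round its foot, 68 mm across, loose (about 0.18 kg). Origin at the centre of its underside, z up; the lens is on top at the centre, 34 mm above it. It looks straight up and reacts to fingertips held 1 to 5 cm over the lens, within 25 mm of its axis. Not to be touched or moved.
- print_sensor: Print sensor: the same puck with a blue ring and band, 68 mm across, 34 mm high, loose. Origin at the centre of its underside. It must not be set off: no fingertip lower than 6 cm over its lens. Not to be touched or moved. The two sensors stand on either side of the balance, either way round.
- dish: Shallow round aluminium weighing dish, 64 mm wide at the rim, 22 mm high, standing loose on the balance's pan inside the draft shield; origin at the centre of its underside. To be left alone.
- amber_bottle: Small amber glass bottle with blue cap, 56 mm wide, 105 mm high, free-standing, loose; origin at the centre of its underside. A bystander: leave it where it is.
- beaker: Empty glass beaker, 70 mm wide, 85 mm high, free-standing, loose; origin at the centre of its underside. A bystander: leave it where it is.
- wash_bottle: White plastic wash bottle with red cap and bent spout, 50 mm wide, 120 mm high, free-standing, loose; origin at the centre of its underside. A bystander: leave it where it is.
- dropper: Little amber dropper bottle with black rubber bulb, 29 mm wide, 86 mm high, free-standing, loose; origin at the centre of its underside. A bystander: leave it where it is.
- blue_cap: Blue screw cap lying on the bench, 42 mm wide, 22 mm high, free-standing, loose; origin at the centre of its underside. A bystander: leave it where it is.
- spatula: Steel lab spatula lying flat on the bench, 150 mm long along its x, 14 mm wide, 5 mm thick, loose; origin at its middle. A bystander: leave it where it is.

How it is judged:
On the way, in this order (a step that is already met when the one before it is completed fails the run):
1. the draft shield's top door is pushed fully shut (to within 5 mm) (value of joint top_door below 0.005 m), for 0.2 s.
2. with the door shut, the fingertips are held above the green-ringed tare sensor for 2 s, about 1 to 5 cm over the lens and within 25 mm of its axis (value of joint top_door below 0.005 m and horizontal distance between the grasp point and tare_sensor below 0.025 m and z of the grasp point in the frame of tare_sensor between 0.061 and 0.106 m), for 2 s.
At the end, for the whole second after the job is handed in: The top door is shut to within 5 mm; the hand is clear, the grasp point more than 15 cm from the underside centre of either sensor; the sensors stand within 8 mm of their starting places, the dish within 10 mm, the other things within 20 mm (value of joint top_door below 0.005 m and distance between the grasp point and tare_sensor above 0.15 m and distance between the grasp point and print_sensor above 0.15 m and distance of each of tare_sensor, print_sensor from where it was at the start of the episode below 0.008 m and distance of dish from where it was at the start of the episode below 0.01 m and distance of each of amber_bottle, beaker, wash_bottle, dropper, blue_cap, spatula from where it was at the start of the episode below 0.02 m); the robot touches nothing.
It fails at once if a sensor is touched (contact force between any of the fingers, the arm and tare_sensor above 0.3 N or contact force between any of the fingers, the arm and print_sensor above 0.3 N).
It fails at once if the print sensor is set off: the fingertips are within 30 mm of its axis and less than 6 cm over its lens (horizontal distance between the grasp point and print_sensor below 0.03 m and z of the grasp point in the frame of print_sensor between 0 and 0.113 m).
It fails at once if a sensor is lifted or shoved more than 8 mm (distance of any of tare_sensor, print_sensor from where it was at the start of the episode above 0.008 m).
It fails at once if the dish on the pan is touched, or shifted more than 10 mm (distance of dish from where it was at the start of the episode above 0.01 m or contact force between any of the fingers, the arm and dish above 0.3 N).
It fails at once if a bystander is lifted, knocked or shifted more than 20 mm (distance of any of amber_bottle, beaker, wash_bottle, dropper, blue_cap, spatula from where it was at the start of the episode above 0.02 m).
It also fails if it takes over 48 s, if anything falls off the work surface, if the arm or the gripper's body presses on something with over 40 N, if the wrist force passes 120 N, or if a joint passes its speed limit or range.

## Working session

There is one attempt and no reset: what is moved stays moved. The work goes in short steps, Python scripts to look and compute and a shell command to move; the robot and the scene stay as the last step left them, time stands still between calls to the robot, and variables do not carry over. Pictures are saved under pics/ and viewed, at most 10 in all, crops included, and the job is handed in when it is done.

```bash
mkdir -p pics
cat > h.py <<'E'
import numpy as np, cv2
from scipy.spatial.transform import Rotation as R
from plant import get_state, viewer, sign_off, ctrl
def ray(cam,uv):
    p=viewer.camera_params(cam); f=200/np.tan(np.radians(p['fov_y'])/2)
    d=np.array([(uv[0]-p['cx'])/f,-(uv[1]-p['cy'])/f,-1])
    return np.array(p['xyz']),R.from_quat(p['attitude']).apply(d)
def atz(cam,uv,z):
    o,d=ray(cam,uv); return o+d*(z-o[2])/d[2]
def proj(cam,P):
    p=viewer.camera_params(cam); f=200/np.tan(np.radians(p['fov_y'])/2)
    c=R.from_quat(p['attitude']).inv().apply(np.array(P)-p['xyz'])
    return np.array([p['cx']+f*c[0]/-c[2],p['cy']+f*c[1]/c[2]])
E
python3 - <<'E'
from h import *
np.set_printoptions(precision=4,suppress=True)
for c in('top','side'):
    cv2.imwrite(f'pics/{c}1.png',viewer.read_camera(c)); print(c,viewer.camera_params(c))
    for n,z in(('balance',0),('door_pull',.231),('tare_sensor',0),('print_sensor',0),('dish',.086),('amber_bottle',0),('beaker',0),('wash_bottle',0),('dropper',0),('blue_cap',0)):
        for r in viewer.pinpoint(c,n)[:2]:
            uv=np.array(r['xy'])*[640,400]; print(c,n,round(r['confidence'],2),uv,atz(c,uv,z))
s=get_state();print(s['time'],s['eef_pos'],R.from_quat(s['tcp_rot']).as_matrix(),ctrl.pinch_z)
E
```

```text
top {'fov_y': 42.33357436590097, 'cx': 312.1055384366914, 'cy': 200.66430660495396, 'xyz': array([ 0.2909, -0.0162,  1.871 ]), 'attitude': array([ 0.044 , -0.0417, -0.6994,  0.7121])}
top balance 0.84 [327.168 194.08 ] [ 0.5439 -0.0626  0.    ]
top balance 0.55 [178.368 197.92 ] [0.52   0.4807 0.    ]
top door_pull 0.68 [331.52 146.08] [ 0.6698 -0.0687  0.231 ]
top tare_sensor 0.63 [326.976 192.92 ] [ 0.5481 -0.0619  0.    ]
top tare_sensor 0.6 [217.728 193.68 ] [0.5382 0.3375 0.    ]
top print_sensor 0.63 [398.08 197.92] [ 0.5343 -0.3216  0.    ]
top print_sensor 0.51 [326.4  195.32] [ 0.5392 -0.0599  0.    ]
top dish 0.73 [326.528 174.6  ] [ 0.601  -0.0572  0.086 ]
top amber_bottle 0.69 [437.504 208.32 ] [ 0.4987 -0.465   0.    ]
top amber_bottle 0.57 [224.896 146.68 ] [0.7139 0.318  0.    ]
top beaker 0.71 [399.872 151.8  ] [ 0.7061 -0.3286  0.    ]
top wash_bottle 0.78 [181.184 194.08 ] [0.5343 0.4711 0.    ]
top wash_bottle 0.39 [400.384 154.92 ] [ 0.6944 -0.3304  0.    ]
top dropper 0.41 [438.592 205.28 ] [ 0.5099 -0.4691  0.    ]
top blue_cap 0.67 [244.672 250.68 ] [0.3325 0.2
[... 233 characters left out ...]
.539 -0.035  0.   ]
side door_pull 0.71 [275.008 154.8  ] [ 0.6556 -0.0564  0.231 ]
side tare_sensor 0.93 [254.016 335.2  ] [0.551  0.3341 0.    ]
side print_sensor 0.48 [341.824 172.08 ] [ 0.5427 -0.3241  0.    ]
side amber_bottle 0.82 [200.832 308.4  ] [0.7093 0.3142 0.    ]
side beaker 0.59 [362.624 155.   ] [ 0.501 -0.446  0.   ]
side wash_bottle 0.94 [233.728 392.32 ] [0.5318 0.4661 0.    ]
side wash_bottle 0.26 [255.616 335.68 ] [0.5469 0.3339 0.    ]
side dropper 0.56 [366.72 152.4 ] [ 0.491  -0.4669  0.    ]
side blue_cap 0.73 [357.184 330.   ] [0.325  0.2386 0.    ]
1.1 [ 0.1799 -0.6506  0.2313] [[ 0.9638  0.2665  0.    ]
 [ 0.2665 -0.9638  0.    ]
 [ 0.     -0.     -1.    ]] 0.0187
```

View pics/top1.png

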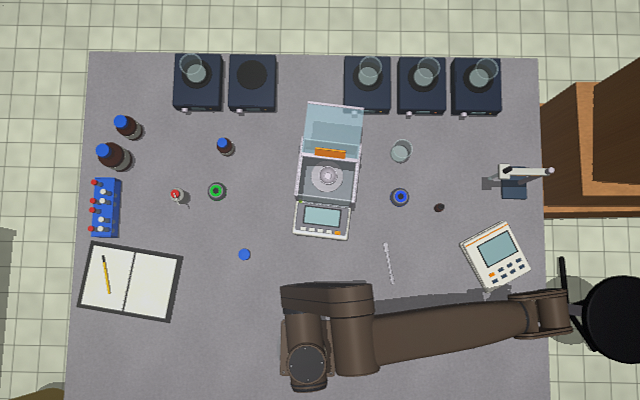

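View pics/side1.png

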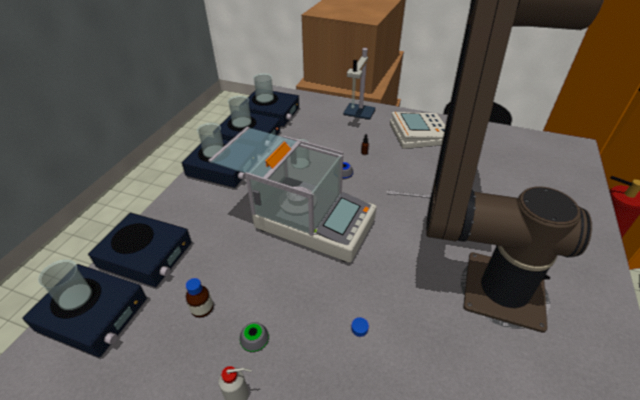

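The green sensor is on the left at top-view pixel (217,190) and the blue one on the right at (400,196). The orange pull is at (330,153), with the door about 12 cm open. Next I'll measure the balance yaw and the pull accurately.

Run:
```python
from h import *
np.set_printoptions(precision=4,suppress=True)
for c in('top','side'):
    im=viewer.read_camera(c); h=cv2.cvtColor(im,cv2.COLOR_BGR2HSV)
    m=cv2.inRange(h,(8,150,120),(22,255,255))
    n,l,st,ce=cv2.connectedComponentsWithStats(m)
    for i in range(1,n):
        if st[i,4]>80 and abs(ce[i][0]-300)<50 and ce[i][1]<190:
            b=cv2.boxPoints(cv2.minAreaRect(np.argwhere(l==i)[:,::-1].astype(np.float32)))
            print(c,st[i],ce[i]); print(b); print(np.array([atz(c,p,.242)for p in b]))
    for nm in('tare_sensor','print_sensor'):
        lo,hi=((50,120,60),(75,255,255)) if nm[0]=='t' else ((108,150,60),(125,255,255))
        n,l,st,ce=cv2.connectedComponentsWithStats(cv2.inRange(h,lo,hi))
        for i in range(1,n):
            if st[i,4]>40: print(c,nm,st[i],ce[i],atz(c,ce[i],.034))
# balance fit: front base corners in top image
for p in((293.5,234),(348,241)): print(atz('top',p,.02))
im=viewer.read_camera('top')
cv2.imwrite('pics/bal.png',cv2.resize(im[90:250,270:390],None,fx=3.7,fy=3.7,interpolation=cv2.INTER_CUBIC))
```

```text
top [315 147  31  12 241] [329.6515 152.4647]
[[314.1847 154.5231]
 [315.1847 146.5231]
 [345.0924 150.2616]
 [344.0924 158.2616]]
[[ 0.6386 -0.013   0.242 ]
 [ 0.6648 -0.0158  0.242 ]
 [ 0.6543 -0.1122  0.242 ]
 [ 0.6281 -0.1092  0.242 ]]
top tare_sensor [210 185  11  11  77] [215.1948 190.1039] [0.5465 0.3407 0.034 ]
top print_sensor [114 115  13  13 138] [119.913  120.9783] [0.7952 0.6994 0.034 ]
top print_sensor [217 138  10  10  77] [221.7143 142.3247] [0.7222 0.3242 0.034 ]
top print_sensor [ 96 144  13  13 139] [101.9424 149.7986] [0.6868 0.7579 0.034 ]
top print_sensor [ 91 177  30  60 942] [105.7038 204.9214] [0.4859 0.7308 0.034 ]
top print_sensor [395 191  11  11  75] [400.32   195.9733] [ 0.5371 -0.3241  0.034 ]
top print_sensor [239 249  11  11 100] [243.77 253.98] [0.3201 0.2302 0.034 ]
side [266 142  24  26 287] [277.4007 154.5679]
[[263.  162. ]
 [283.5 141.5]
 [291.  149. ]
 [270.5 169.5]]
[[ 0.6647 -0.0036  0.242 ]
 [ 0.6524 -0.1079  0.242 ]
 [ 0.6186 -0.0818  0.242 ]
 [ 0.6327  0.0186  0.242 ]]
side tare_sensor [244 324  18  16 188] [252.4468 331.6543] [0.5461 0.3426 0.034 ]
side print_sensor [186 278  15  17 196] [193.3469 286.1378] [0.7439 0.2812 0.034 ]
side print_sensor [352 318  16  18 244] [359.5    326.4631] [0.319  0.2472 0.034 ]
[0.3947 0.0563 0.02  ]
[ 0.3732 -0.1391  0.02  ]
```

View pics/bal.png

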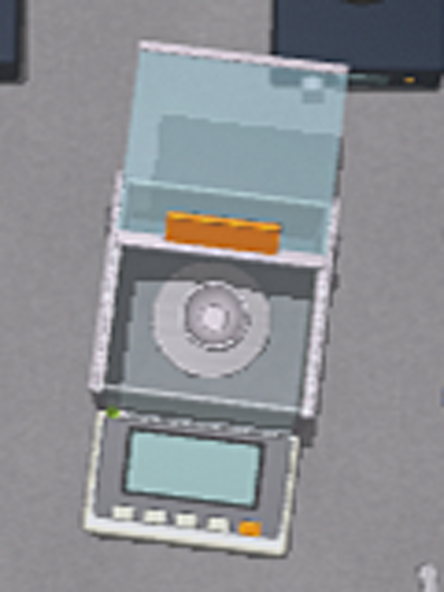

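Balance yaw is about -6.2°. The rear face of the pull is near (0.660,-0.068), and when shut it will be near (0.538,-0.058). The tare lens is near (0.546,0.340). First moves: raise, shut the fingers, spin +21.7°, then cross to behind the pull at z≈0.32.

```bash
python3 -m handwheel '[[[0,0,0,-0.03,7],[0,0,0,-0.03,7],[0,0,0,-0.03,7],[0,0,0,0,0.7],[0,0.0227,-0.0315,0,0],[0,0.0227,-0.0315,0,0],[0,0.0227,-0.0315,0,0],[0,0.0227,-0.0315,0,0],[0,0.0227,-0.0315,0,0],[0,0.0227,-0.0315,0,0],[0,0.0227,-0.0315,0,0],[0,0.0227,-0.0315,0,0]]]' 20; python3 -m handwheel '[[[0,0.0227,-0.0315,0,0],[0,0.0227,-0.0315,0,0],[0,0.0227,-0.0315,0,0],[0,0.0227,-0.0315,0,0],[0,0.0227,-0.0315,0,0],[0,0.0227,-0.0315,0,0],[0,0.0227,-0.0315,0,0],[0,0.0227,-0.0315,0,0],[0,0.0227,-0.0315,0,0],[0,0.0227,-0.0315,0,0],[0,0.0227,-0.0315,0,0],[0,0.0227,-0.0315,0,0]]]'; python3 -m handwheel '[[[0,0,0,0,0],[0,0,0,0,0]]]'
```

```text
time: 2.25
eef_pos: [0.3888, -0.4182, 0.3215]
tcp_rot: [0.999, -0.054, 0.0, 0.0]
contact_force: [0.4, -0.2, -0.0]
opening: -0.003
finger_force: 0.0
time: 3.25
eef_pos: [0.7008, -0.0719, 0.3213]
tcp_rot: [0.999, -0.054, 0.0, 0.0]
contact_force: [0.4, -0.0, -0.1]
opening: 0.003
finger_force: 0.0
time: 3.42
eef_pos: [0.7005, -0.0716, 0.3202]
tcp_rot: [0.999, -0.053, -0.001, 0.0]
contact_force: [0.2, -0.2, 0.1]
opening: 0.002
finger_force: 0.0
```

```bash
python3 -m handwheel '[[[0,0,0,0.024,0],[0,0,0,0.024,0],[0,0,0,0.02,0],[0,0,0,0,0],[0,0,0,0,0]]]'
python3 - <<'E'
from h import *
im=viewer.read_camera('side'); cv2.imwrite('pics/s2.png',cv2.resize(im[90:220,200:360],None,fx=4.6,fy=4.6,interpolation=cv2.INTER_CUBIC))
p=get_state()['eef_pos'];print(p,proj('side',p),proj('side',[.66,-.068,.231]))
E
```

```text
time: 3.83
eef_pos: [0.6986, -0.0746, 0.252]
tcp_rot: [0.998, -0.055, -0.002, -0.0]
contact_force: [0.2, -0.0, -0.0]
opening: 0.001
finger_force: 0.0
[ 0.69954574 -0.07470629  0.25419209] [262.50887453 140.98895998] [275.33468501 152.12195537]
```

View pics/s2.png

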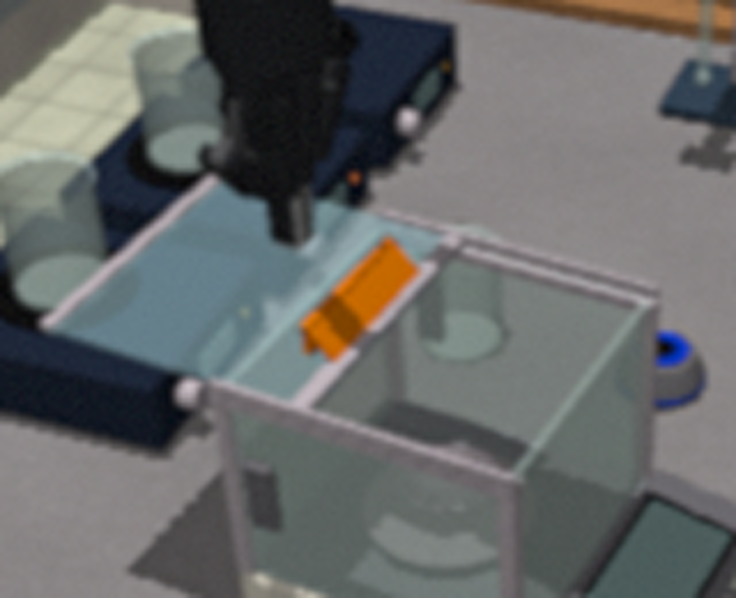

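The fingertips at crop (290,245) hang over the bare pane behind the pull at (360,290), as predicted. Next: descend and push.

```bash
python3 -m handwheel '[[[0,0,0,0.014,0],[0,0,0,0.01,0],[0,0,0,0,0],[0,0,0,0,0]]]' ; python3 -m handwheel '[[[0,-0.01,0,0,0],[0,-0.01,0,0,0],[0,-0.01,0,0,0],[0,-0.01,0,0,0],[0,-0.01,0,0,0],[0,-0.01,0,0,0],[0,0,0,0,0]]]'
```

```text
time: 4.22
eef_pos: [0.6992, -0.0736, 0.2282]
tcp_rot: [0.999, -0.054, -0.001, -0.0]
contact_force: [0.2, -0.2, -0.2]
opening: 0.002
finger_force: 0.0
time: 4.8
eef_pos: [0.6393, -0.0669, 0.2301]
tcp_rot: [0.999, -0.054, 0.0, 0.0]
contact_force: [-0.3, -0.0, -0.2]
opening: 0.003
finger_force: 0.0
```

```bash
python3 -m handwheel '[[[0,-0.01,0,0,0],[0,-0.01,0,0,0],[0,-0.01,0,0,0],[0,-0.01,0,0,0],[0,-0.01,0,0,0],[0,-0.01,0,0,0],[0,-0.01,0,0,0]]]'; python3 -m handwheel '[[[0,-0.006,0,0,0],[0,-0.006,0,0,0]]]';python3 -m handwheel '[[[0,-0.005,0,0,0],[0,-0.004,0,0,0]]]'
```

```text
time: 5.38
eef_pos: [0.57, -0.0596, 0.2298]
tcp_rot: [0.999, -0.054, 0.001, 0.0]
contact_force: [1.5, -1.0, 1.6]
opening: 0.002
finger_force: 0.8
time: 5.55
eef_pos: [0.5579, -0.0581, 0.2295]
tcp_rot: [0.999, -0.054, 0.0, -0.0]
contact_force: [2.1, -0.6, 1.3]
opening: 0.002
finger_force: 0.7
time: 5.72
eef_pos: [0.5491, -0.0571, 0.2294]
tcp_rot: [0.999, -0.054, 0.0, -0.0]
contact_force: [1.4, -0.1, 1.3]
opening: 0.001
finger_force: 0.7
```

Run:
```python
from h import *
im=viewer.read_camera('side'); cv2.imwrite('pics/s3.png',cv2.resize(im[90:240,210:390],None,fx=4,fy=4,interpolation=cv2.INTER_CUBIC))
s=get_state();print(s['eef_pos'],s['contact_force'])
```

```text
[ 0.54853827 -0.05697743  0.22916091] [ 0.31213114  1.00438966 -0.65816705]
```

View pics/s3.png

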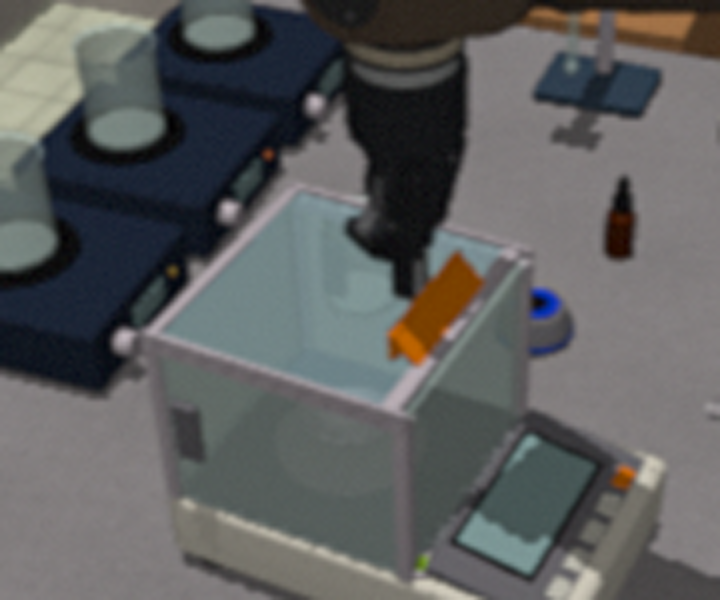

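The fingers push the pull at crop (430,310), and the pane covers nearly the whole top. I'll continue in small steps until the force shows the stop.

```bash
for i in 1 2 3; do python3 -m handwheel '[[[0,-0.003,0,0,0],[0,-0.001,0,0,0]]]' | grep -E 'eef|contact'; done
```

```text
eef_pos: [0.5466, -0.0568, 0.2293]
contact_force: [7.8, -0.3, -1.9]
eef_pos: [0.5465, -0.0568, 0.2295]
contact_force: [18.7, -0.5, -8.9]
eef_pos: [0.5465, -0.0569, 0.2297]
contact_force: [32.1, -2.1, -15.7]
```

The force climbs with no motion, so the door is at its stop. I'll ease off and hold, then back away, raise and look.

```bash
python3 -m handwheel '[[[0,0.006,0,0,0],[0,0,0,0,0],[0,0,0,0,0],[0,0,0,0,0],[0,0.01,0,0,0],[0,0.015,0,0,0],[0,0,0,-0.025,0],[0,0,0,-0.035,0],[0,0,0,-0.03,0],[0,0,0,0,0],[0,0,0,0,0]]]'
python3 - <<'E'
from h import *
np.set_printoptions(precision=4,suppress=True)
for c in('side','top'):
    im=viewer.read_camera(c)
    if c=='side':cv2.imwrite('pics/s4.png',cv2.resize(im[90:240,210:390],None,fx=4,fy=4,interpolation=cv2.INTER_CUBIC))
    for n,z in(('door_pull',.231),('tare_sensor',0)):
        for r in viewer.pinpoint(c,n)[:2]:
            uv=np.array(r['xy'])*[640,400]; print(c,n,round(r['confidence'],2),uv,atz(c,uv,z))
s=get_state();p=s['eef_pos'];a=R.from_quat(s['tcp_rot']).inv()
print(p,a.apply(np.array([.546,.340,.062])-p))
E
```

```text
time: 7.18
eef_pos: [0.5693, -0.0595, 0.3218]
tcp_rot: [0.999, -0.054, 0.001, 0.0]
contact_force: [0.3, -0.2, -0.3]
opening: -0.003
finger_force: 0.0
side door_pull 0.91 [316.608 163.32 ] [ 0.5359 -0.0587  0.231 ]
side door_pull 0.73 [366.592 154.6  ] [ 0.4215 -0.1408  0.231 ]
side tare_sensor 0.75 [254.784 337.88 ] [0.5462 0.3396 0.    ]
top door_pull 0.65 [324.224 182.68 ] [ 0.5494 -0.0469  0.231 ]
top tare_sensor 0.77 [215.808 190.92 ] [0.5482 0.3449 0.    ]
top tare_sensor 0.25 [397.888 195.08 ] [ 0.5448 -0.3209  0.    ]
[ 0.5678 -0.0591  0.3174] [-0.0641 -0.3942  0.2559]
```

View pics/s4.png

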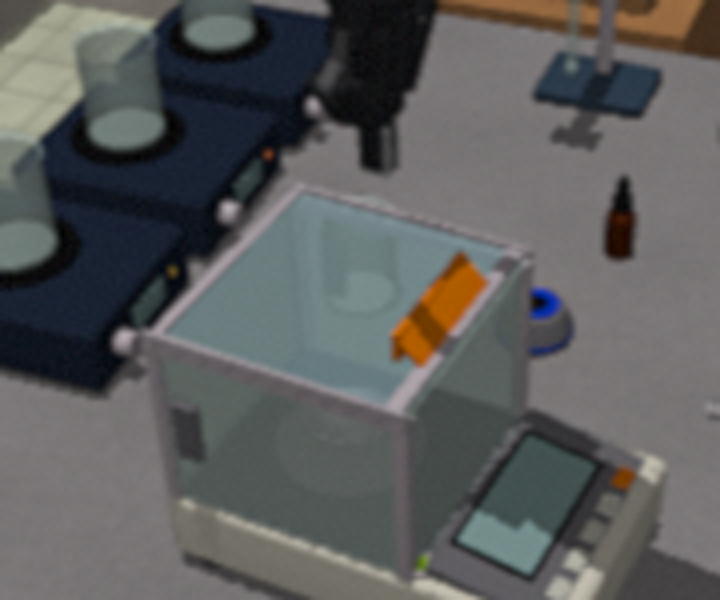

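The door is shut: the pull stands at the front rail, crop (440,310), and the hand is clear above it. Next: cross to the green sensor at height, then come partway down.

```bash
python3 -m handwheel '[[[0,-0.0053,-0.0328,0,0],[0,-0.0053,-0.0328,0,0],[0,-0.0053,-0.0328,0,0],[0,-0.0053,-0.0328,0,0],[0,-0.0053,-0.0328,0,0],[0,-0.0053,-0.0328,0,0],[0,-0.0053,-0.0328,0,0],[0,-0.0053,-0.0328,0,0],[0,-0.0053,-0.0328,0,0],[0,-0.0053,-0.0328,0,0],[0,-0.0053,-0.0328,0,0],[0,-0.0053,-0.0328,0,0]]]' >/dev/null; python3 -m handwheel '[[[0,0,0,0.035,0],[0,0,0,0.035,0],[0,0,0,0.035,0],[0,0,0,0.035,0],[0,0,0,0.03,0],[0,0,0,0.02,0],[0,0,0,0,0],[0,0,0,0,0]]]'
python3 - <<'E'
from h import *
im=viewer.read_camera('side'); cv2.imwrite('pics/s5.png',cv2.resize(im[230:400,150:350],None,fx=3.5,fy=3.5,interpolation=cv2.INTER_CUBIC))
s=get_state();p=s['eef_pos'];a=R.from_quat(s['tcp_rot']).inv()
print(p,a.apply(np.array([.546,.340,.062])-p))
E
```

```text
time: 9.15
eef_pos: [0.5469, 0.3383, 0.1273]
tcp_rot: [0.999, -0.054, -0.002, 0.001]
contact_force: [-0.3, 0.1, 0.6]
opening: -0.001
finger_force: 0.0
[0.54834191 0.33896274 0.1297417 ] [-0.00244168 -0.00077662  0.06774166]
```

View pics/s5.png

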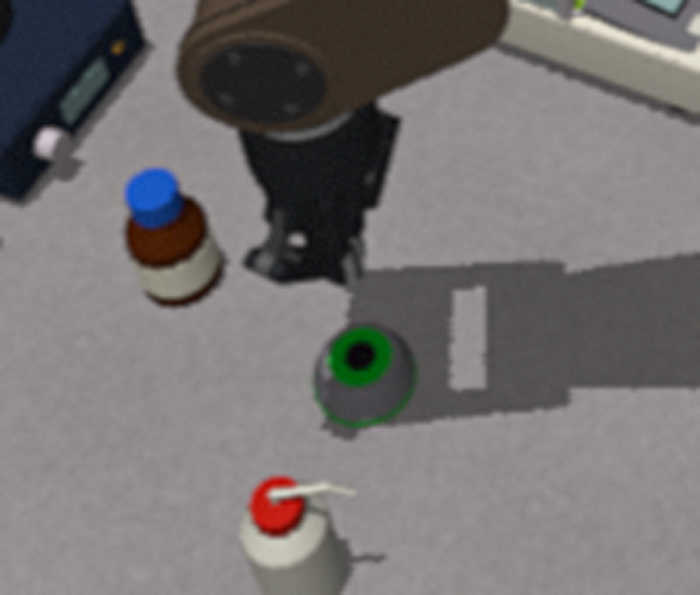

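The fingertips at crop (350,280) are above and in line with the green lens at (360,355). The bottles are clear. Next: descend 66 mm and hold.

```bash
python3 -m handwheel '[[[0,0,0,0.025,0],[0,-0.001,-0.002,0.025,0],[0,0,0,0.016,0],[0,0,0,0,0],[0,0,0,0,0],[0,0,0,0,0]]]'
python3 - <<'E'
from h import *
im=viewer.read_camera('side'); cv2.imwrite('pics/s6.png',cv2.resize(im[270:370,190:310],None,fx=4,fy=4,interpolation=cv2.INTER_CUBIC))
E
```

```text
time: 9.7
eef_pos: [0.5492, 0.3418, 0.0664]
tcp_rot: [0.999, -0.054, 0.002, -0.001]
contact_force: [0.5, -0.2, 0.7]
opening: 0.004
finger_force: 0.0
```

View pics/s6.png

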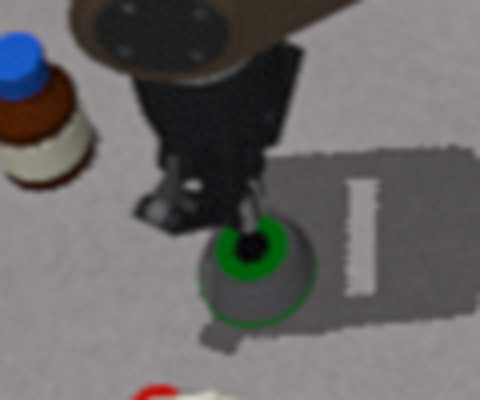

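The tip at crop (250,228) sits just above the lens at (250,247) without touching it. I'll hold for about 3 s, then go straight up.

```bash
for i in 1 2 3; do python3 -m handwheel '[[[0,0,0,0,0],[0,0,0,0,0],[0,0,0,0,0],[0,0,0,0,0],[0,0,0,0,0],[0,0,0,0,0],[0,0,0,0,0],[0,0,0,0,0],[0,0,0,0,0],[0,0,0,0,0],[0,0,0,0,0],[0,0,0,0,0]]]'|grep -E 'time|eef'; done
python3 -m handwheel '[[[0,0,0,-0.03,0],[0,0,0,-0.035,0],[0,0,0,-0.035,0],[0,0,0,-0.035,0],[0,0,0,-0.035,0],[0,0,0,-0.035,0],[0,0,0,-0.035,0],[0,0,0,-0.02,0],[0,0,0,0,0],[0,0,0,0,0],[0,0,0,0,0],[0,0,0,0,0]]]'
python3 - <<'E'
from h import *
for c in('side','top'):
    im=viewer.read_camera(c)
    for n,z in(('door_pull',.231),('tare_sensor',0)):
        for r in viewer.pinpoint(c,n)[:1]: print(c,n,atz(c,np.array(r['xy'])*[640,400],z))
E
```

```text
time: 10.75
eef_pos: [0.5473, 0.341, 0.0633]
time: 11.75
eef_pos: [0.5473, 0.341, 0.0633]
time: 12.75
eef_pos: [0.5473, 0.341, 0.0634]
time: 13.75
eef_pos: [0.5465, 0.3406, 0.3205]
tcp_rot: [0.999, -0.054, -0.002, 0.001]
contact_force: [-0.1, 0.2, -1.3]
opening: -0.002
finger_force: 0.0
side door_pull [ 0.53273057 -0.04345442  0.231     ]
side tare_sensor [0.54619595 0.33417692 0.        ]
top door_pull [ 0.5341659  -0.05246882  0.231     ]
top tare_sensor [0.54508239 0.33964535 0.        ]
```

```bash
python3 -c "
from plant import sign_off; print(sign_off())"
```

```text
the job is handed in; nothing more can be done
None
```

I pushed the top door shut against its stop, held the fingertips about 3 cm over the green tare sensor for 3 s without touching it, raised the hand well clear and handed the job in; sign-off returned no verdict.

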